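Dock a drive cartridge and lock it in

TASK

Pull the aluminium drive cartridge out of its storage sleeve, take it again by its plain tail end and slide it connector first, fully home, into the slot of the grey test dock, then let go of it. Only then slide the dock's safety catch all the way off, and after that swing the lever all the way round to its locked stop, so that its knob lies over the slot. Leave the other things on the bench where they are.

Things in the scene. Friction and masses are not known exactly. Their poses are not given: they have to be found in the camera images.
- drive: Loose flat aluminium cartridge, 110 long x 44 wide x 18 mm thick, about 0.16 kg, lying flat. Origin: centre of its underside; x along its length to the connector end, z up. The last 12 mm at +x are a black tongue 30 mm wide, 10 mm thick; the rest is a plain block. At the start it lies tail first in the sleeve, about 45 mm of the connector end sticking out, to be gripped across the 44 mm width.
- drive_nose (a point): Centre of the tip of the drive's connector tongue: 55 mm along +x from the drive's origin, 9 mm up.
- drive_tail (a point): Centre of the drive's plain tail face: 55 mm along -x from the drive's origin, 9 mm up.
- sleeve: Black storage sleeve fixed to the bench, 70 long x 60 wide x 28 mm high, with 4 mm high screw flanges (84 mm over them). Origin: centre of its underside; its mouth is in its -x face, 35 mm from the origin. Inside: 49 mm wide, 22 mm high, 65 mm deep, the bench is its floor. The drive comes out straight along the sleeve's -x.
- dock: Grey test dock fixed to the bench, 120 along x, 140 along y, 40 mm high up to its flat top. Origin: centre of its underside, z up. The slot opens in its -x face, 60 mm from the origin, and runs along +x at y = 0: 48 mm wide, 22 mm high, 65 mm deep, the bench is its floor; its first 12 mm flare out to about 62 mm wide.
- dock_seat (a point): Centre of the slot's end wall, 5 mm along +x from the dock's origin, 9 mm up; same axes as the dock. The drive goes in along the dock's +x with nothing but rubbing until its tongue tip meets this wall: fully home, with its tail sticking out 45 mm.
- catch (a joint): Travel of the safety catch in m: 0 to 0.003 = on (blocks the lever), 0.024 = fully off, at its stop. It slides along the dock's -y, needs about 2 N and stays where it is left.
- catch_top (a point): Top centre of the catch's black upright ribbed fin, 14 mm along the dock's x, 18 mm along its y, top 84 mm above the bench and 28 mm tall above the catch's block. With the catch on it stands at (20, -30) mm in the dock's frame; when off, 24 mm further along -y.
- lever (a joint): Angle of the lever in rad: near 0 = open (points along the dock's +y), 1.571 = locked (points along the dock's -x, over the slot), at its stop. It turns anticlockwise seen from above, needs about 4 N at the knob, stays where it is left; with the catch on it cannot move more than about 0.1 rad.
- lever_knob (a point): Top centre of the lever's black round upright knob, 18 mm in diameter, 34 mm tall, top 88 mm above the bench. It moves level on a circle of radius 55 mm about the upright pivot, which is at (5, 0) mm in the dock's frame. The steel arm below reaches up to 54 mm above the bench.
- bottle: Bystander: green closed bottle, 68 mm in diameter, 190 mm tall. Origin: centre of its underside.
- carton: Bystander: cardboard box 120 x 150 x 45 mm. Origin: centre of its underside.
- spool: Bystander: grey flanged spool, 56 mm in diameter, 36 mm high. Origin: centre of its underside.
- flux_tin: Bystander: round dark steel tin, 60 mm in diameter, 40 mm high. Origin: centre of its underside.

How it is judged:
By the outcome, as a careful person would: the job done as asked, in the order asked, and still so for the second after the job is handed in, with the robot touching nothing.
It also fails if it takes over 72 s, if anything falls off the work surface, if the arm or the gripper's body presses on something with over 40 N, if the wrist force passes 120 N, or if a joint passes its speed limit or range.

ROBOT

A 6-joint arm with a two-finger parallel gripper is mounted at the origin on the work surface. World frame = base frame: x ahead of the robot, y to its left, z up, the work surface at z = 0. Lengths are in mm, angles in rad, forces in N, time in s.
With the tool pointing down it reaches from about 400 to 825 mm from the base axis. Payload 7 kg.
Tool frame: the origin (TCP) lies at the very end of the fingers, on their centre line; the grasp point (between the pads) lies 19 mm behind it; z points along the fingers, y is the line along which they close (so a half turn about z gives the same grasp; the last joint's range is limited). The gripper opens to 88 mm and grips with 3 to 60 N. Pads are 19 mm wide; open, the fingers measure 130 mm over their backs; the gripper's body (78 mm by 193 mm) begins 47 mm behind the grasp point.
Start: joints at [1.529, 0.359, 0.012, 0, -1.224, -0.288], TCP at [218.609, 638.596, 226.561] pointing down, gripper open.
Joint ranges: [-3.07, 3.07], [-1.43, 2.12], [-1.02, 1.25], [-3.03, 1.67], [-3.05, -0], [-3.03, 3.03]. Speed limits (rad/s): [2.39, 2.39, 3.01, 3.14, 3.14, 3.14].

INTERFACE

Orientations are given as a unit quaternion [x, y, z, w].
In Python, from plant import bot gives the robot as it stands. Calls block until the motion is done:
- bot.move_ptp(position, orientation): joint-space move of the TCP to a pose.
- bot.line_to(position, velocity=150, ori=None): straight line of the TCP; ori=None keeps the orientation; velocity is the mean speed in mm/s.
- bot.move_joints(angles): joint-space move.
- bot.move_gripper(opening, force=None): finger opening in mm; force is the grip in N (None keeps the last); returns when the fingers have stopped.
- bot.pause(seconds).
- bot.solve_ik(position, orientation): joint angles nearest the present ones, or None.
- bot.read_state(): the state.
- bot.camera(name): name is "scene" or "side" or "wrist"; returns the picture (384x512x3 uint8, red, green, blue); there is no depth.
- bot.get_calibration(name): a dict with "fx", "fy", "cx", "cy" (pixels), "view" (4x4, takes a point from world to camera coordinates); the wrist camera has in their place "T_tool_cam" (4x4, takes a point from camera to tool coordinates, whose origin is the TCP and whose axes are the flange's). Camera axes: x right, y up, looking along -z (the intrinsics and any distortion apply to the point x, -y, -z); pixel columns grow to the right and rows downward; lengths in mm; the calibration is good to about 2 mm. The wrist camera is an equidistant fisheye: a pixel r from the principal point sees the ray r / f radians off the axis. A picture is of the moment at which its call begins: read the wrist's pose just before it. get_calibration takes no time and is no camera call.
A pose or a line that the arm cannot do raises bot.Unreachable and nothing moves.
- bot.close_job(): hands the job in; it is judged then, once.
The state is a dict: "t": time; "joint_pos": joint angles; "qvel": joint speeds; "tau": joint torques, N m; "tcp_pos": TCP position; "eef_rot": TCP orientation; "contact_force": force on the tool from outside, world axes, zero at the start; "moment": the same for the moment, N m; "width": finger opening in mm; "finger_force": force on a finger pad.
Only numpy, scipy, OpenCV 4.12 (cv2) and the standard library are available. Lean on these libraries where they do the work, as an engineer would, in place of code of your own. Each camera call takes 0.05 s, during which the arm holds its last target. There are 200 camera calls.

## Working session

There is one attempt and no reset: what is moved stays moved. The work goes in short steps, each a Python script; the robot and the scene stay as the last script left them, time stands still between calls to the robot, and variables do not carry over. Pictures are saved under pics/ and viewed, at most 13 in all, crops included, and the job is handed in when it is done.

```bash
ls; mkdir -p pics; python3 - <<'E'
from plant import bot
import cv2,numpy as np
ims=[bot.camera(n) for n in("scene","side","wrist")]
for n,i in zip(("scene","side","wrist"),ims): cv2.imwrite(f"pics/{n}0.png",i[:,:,::-1]); print(n,{k:np.round(v,3).tolist() for k,v in bot.get_calibration(n).items()})
print(bot.read_state())
cv2.imwrite("pics/a.png",cv2.resize(ims[0][:,:,::-1],(800,600)))
cv2.imwrite("pics/b.png",cv2.resize(ims[1][:,:,::-1],(800,600)))
E
```

```text
pics
scene {'fx': 419.296, 'fy': 419.296, 'cx': 255.457, 'cy': 187.605, 'view': [[0.603, 0.798, 0.004, -350.242], [-0.661, 0.497, 0.563, 345.406], [0.447, -0.342, 0.827, -1565.66], [0.0, 0.0, 0.0, 1.0]]}
side {'fx': 494.126, 'fy': 494.126, 'cx': 250.041, 'cy': 198.867, 'view': [[-0.996, -0.09, 0.012, 600.111], [0.078, -0.777, 0.625, -116.354], [-0.047, 0.624, 0.78, -1425.478], [0.0, 0.0, 0.0, 1.0]]}
wrist {'fx': 297.319, 'fy': 297.319, 'cx': 255.366, 'cy': 192.201, 'T_tool_cam': [[0.0, 0.958, 0.286, 77.628], [1.0, -0.0, -0.0, -0.463], [-0.0, 0.286, -0.958, -158.659], [0.0, 0.0, 0.0, 1.0]]}
{'t': 0.15, 'joint_pos': array([ 1.52911163e+00,  3.59184117e-01,  1.12997942e-02, -2.45204721e-04,
       -1.22408987e+00, -2.88136844e-01]), 'qvel': array([-0.0010236 , -0.00342023,  0.00166384,  0.00119683, -0.00155989,
        0.00169203]), 'tau': array([-7.17598959e-04, -5.83277929e+01,  2.93288219e+01,  7.00118065e+00,
        8.78617633e-03, -1.15932321e-04]), 'tcp_pos': array([218.5016294 , 638.28489444, 225.87760402]), 'eef_rot': array([ 9.86425979e-01, -1.64205446e-01, -4.20201452e-05,  5.98636478e-04]), 'contact_force': array([ 0.14213514, -0.69228448, -0.27223359]), 'moment': array([ 0.03606378, -0.07404836,  0.00150615]), 'finger_force': 0.0, 'width': 87.59910381593058}
```

View pics/a.png

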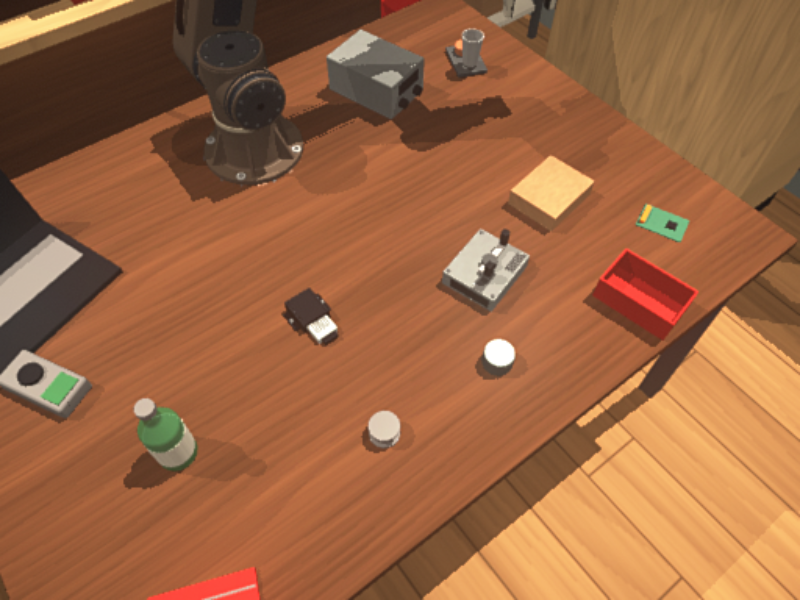

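View pics/b.png

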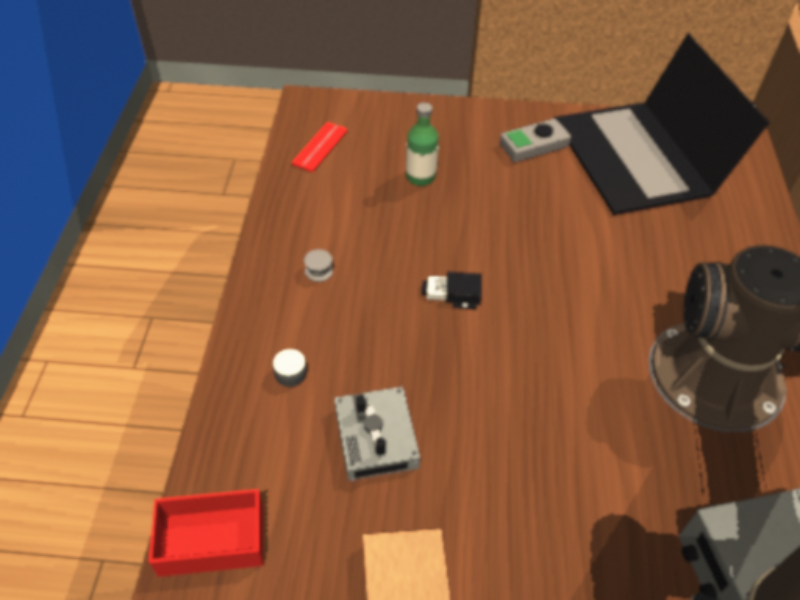

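The bench shows the sleeve and drive at scene (312,315) and side (455,288), the dock at scene (487,265) and side (377,430), and the four bystanders clear of both. I'll cast coarse positions and look closer at both.

```bash
cat > h.py <<'E'
from plant import bot
import cv2,numpy as np
from scipy.spatial.transform import Rotation as R
def ray(name,uv,st=None):
    c=bot.get_calibration(name); u,v=uv
    x=(u-c["cx"])/c["fx"]; y=(v-c["cy"])/c["fy"]
    if name=="wrist":
        r=np.hypot(x,y); d=np.array([np.sin(r)*x/r,-np.sin(r)*y/r,-np.cos(r)])
        T=np.array(c["T_tool_cam"]); Rt=R.from_quat(st["eef_rot"]).as_matrix()
        return st["tcp_pos"]+Rt@T[:3,3], Rt@T[:3,:3]@d
    V=np.array(c["view"]); Rv=V[:3,:3]
    return -Rv.T@V[:3,3], Rv.T@np.array([x,-y,-1])
def plane(name,uv,z,st=None):
    o,d=ray(name,uv,st); return o+d*(z-o[2])/d[2]
def proj(p,st):
    c=bot.get_calibration("wrist"); T=np.array(c["T_tool_cam"]); Rt=R.from_quat(st["eef_rot"]).as_matrix()
    q=T[:3,:3].T@(Rt.T@(np.asarray(p,float)-st["tcp_pos"])-T[:3,3])
    x,y,z=q[0],-q[1],-q[2]; r=np.hypot(x,y); th=np.arctan2(r,z)
    return np.array([c["cx"]+c["fx"]*th*x/r, c["cy"]+c["fy"]*th*y/r])
def down(yaw): # tool y (closing line) at angle yaw from world y..: tool x axis at angle yaw
    return (R.from_euler('z',yaw)*R.from_euler('x',np.pi)).as_quat()
def snap(fn,name="wrist"):
    st=bot.read_state(); im=bot.camera(name)[:,:,::-1].copy(); cv2.imwrite(f"pics/{fn}.png",im); np.save(f"pics/{fn}.npy",st,allow_pickle=True); return im,st
E
python3 - <<'E'
from h import *
s=.64
for n,l in (("scene",dict(dock=(487,262,40),sleeve=(308,305,28),nose=(325,330,18),bottle=(172,460,0),tin=(499,352,40),spool=(384,425,36),carton=(552,180,45))),("side",dict(dock=(377,428,40),sleeve=(465,286,28),nose=(433,287,18)))):
    for k,(u,v,z) in l.items(): print(n,k,plane(n,(u*s,v*s),z).round())
a=cv2.imread("pics/scene0.png"); b=cv2.imread("pics/side0.png")
f=lambda i,u,v:cv2.resize(i[v-33:v+33,u-44:u+44],(400,300),interpolation=cv2.INTER_CUBIC)
cv2.imwrite("pics/c.png",np.vstack([np.hstack([f(a,312,170),f(b,241,275)]),np.hstack([f(a,200,202),f(b,290,184)])]))
E
```

```text
scene dock [612. 200.  40.]
scene sleeve [ 474. -143.   28.]
scene nose [ 536. -145.   18.]
scene bottle [ 586. -497.    0.]
scene tin [781.  79.  40.]
scene spool [ 768. -174.   36.]
scene carton [530. 462.  45.]
side dock [608. 198.  40.]
side sleeve [ 470. -143.   28.]
side nose [ 532. -142.   18.]
```

View pics/c.png

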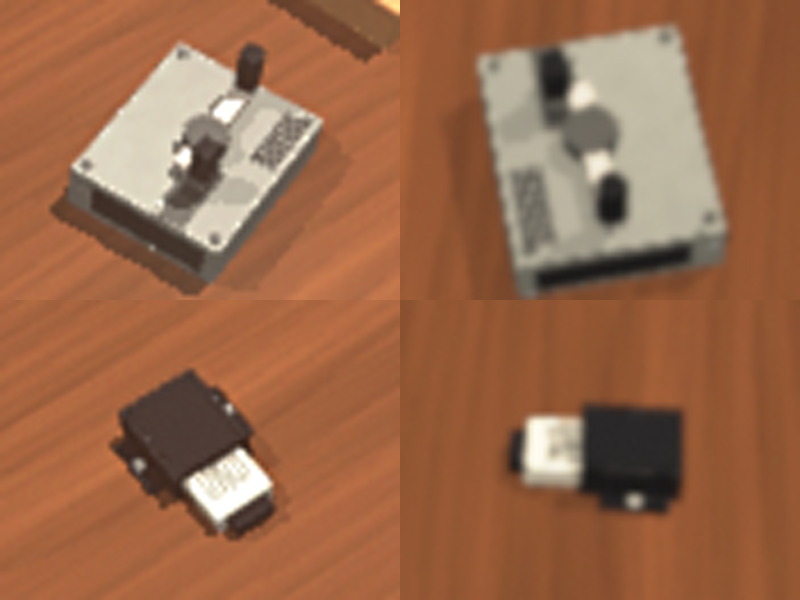

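The close-ups settle the layout. The knob (scene crop 250,65) points to world +y and the fin (205,155) stands toward -y, so dock x ≈ world x and its slot faces the robot. The dark recesses in the ±y faces are not the slot. The drive's connector also points along world +x. Next I'll go over both for close wrist views.

```bash
python3 - <<'E'
from h import *
q=down(0.)
bot.move_ptp([520,199,230],q); bot.pause(.3); a,s1=snap("w_dock")
bot.move_ptp([470,-143,200],q); bot.pause(.3); b,s2=snap("w_drive")
print(bot.read_state()["t"],s1["tcp_pos"],s2["tcp_pos"],s2["eef_rot"],s2["joint_pos"])
cv2.imwrite("pics/d.png",np.vstack([cv2.resize(i,(400,300),interpolation=cv2.INTER_AREA) for i in(a,b)]))
E
```

```text
4.0833 [519.91359746 199.44347504 229.90698721] [ 470.31490816 -142.3904023   199.96969786] [ 9.99999850e-01  5.46882809e-04 -1.85614374e-05 -4.45679840e-07] [ 1.06987587e-01  7.44544628e-02 -4.21764209e-01 -5.49261570e-06
 -1.07461447e+00  1.46490512e+00]
```

View pics/d.png

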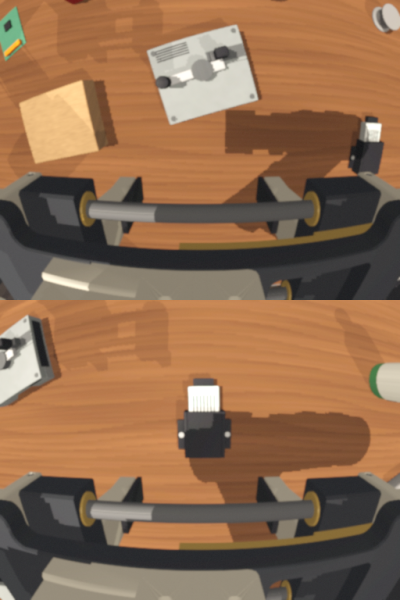

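The wrist views show the dock top at about (203,73) in the upper half, turned some 15°. The drive's white top is at (204,400) and the dark sleeve at (204,433). I'll fit rectangles to the contours cast onto their planes.

```bash
cat >> h.py <<'E'
def load(fn): return cv2.imread(f"pics/{fn}.png"), np.load(f"pics/{fn}.npy",allow_pickle=True).item()
def rect(mask,near,z,st,close=5):
    m=cv2.morphologyEx(mask,cv2.MORPH_CLOSE,np.ones((close,close),np.uint8))
    cs=[c for c in cv2.findContours(m,cv2.RETR_EXTERNAL,cv2.CHAIN_APPROX_NONE)[0] if cv2.contourArea(c)>80]
    c=min(cs,key=lambda c:abs(cv2.pointPolygonTest(c,tuple(map(float,near)),True)) if cv2.pointPolygonTest(c,tuple(map(float,near)),False)<0 else -1)
    P=np.array([plane("wrist",p[0],z,st)[:2] for p in c],np.float32)
    return cv2.minAreaRect(P),P,c
E
python3 - <<'E'
from h import *
k=512/400
for fn,near,z,lo,hi,cl in (("w_dock",(180*k,100*k),40,(0,0,110),(180,70,255),15),("w_drive",(204*k,98*k),18,(0,0,150),(180,70,255),5),("w_drive",(204*k,130*k),28,(0,0,0),(180,255,60),5)):
    im,st=load(fn); hsv=cv2.cvtColor(im,cv2.COLOR_BGR2HSV); m=cv2.inRange(hsv,lo,hi)
    r,P,c=rect(m,near,z,st,cl); print(fn,z,r,np.round(cv2.boxPoints(r)).tolist())
    cv2.drawContours(im,[c],-1,(255,0,255),1); cv2.imwrite(f"pics/m_{fn}{z}.png",im)
a=cv2.imread("pics/m_w_dock40.png")[10:180,170:350]; b=cv2.imread("pics/m_w_drive18.png")[90:210,210:310]; c=cv2.imread("pics/m_w_drive28.png")[90:210,210:310]
cv2.imwrite("pics/e.png",np.hstack([cv2.resize(i,(260,300),interpolation=cv2.INTER_CUBIC) for i in(a,b,c)]))
# also the side view of the sleeve/drive heights check
E
```

```text
w_dock 40 ((611.4716796875, 194.6680908203125), (121.45972442626953, 141.7310333251953), 16.520984649658203) [[533.0, 245.0], [573.0, 109.0], [690.0, 144.0], [650.0, 280.0]]
w_drive 18 ((525.50390625, -148.05718994140625), (39.076194763183594, 46.714820861816406), 1.91673743724823) [[505.0, -125.0], [507.0, -172.0], [546.0, -171.0], [544.0, -124.0]]
w_drive 28 ((474.42279052734375, -152.93936157226562), (69.27789306640625, 66.40731048583984), 0.03865967318415642) [[440.0, -120.0], [440.0, -186.0], [509.0, -186.0], [509.0, -120.0]]
```

View pics/e.png

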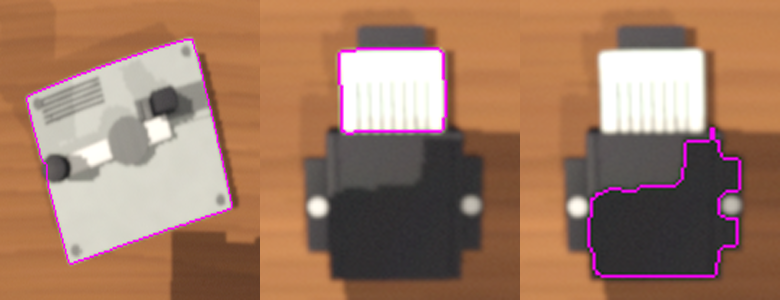

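The contours fit. The dock top comes out at 121×142 mm, turned 16.5° at (611,195). The drive's exposed top spans x 505–545 at y ≈ -148, and the sleeve yaw is about 1°. The shadow spoils the sleeve mask, but its screws at crop (317,207) and (471,205) confirm that yaw. Now grip and pull.

```bash
python3 - <<'E'
from h import *
yw=0.02; q=down(yw); d=np.array([np.cos(yw),np.sin(yw),0])
g=np.array([527,-147.5,3.])
def rep(m): s=bot.read_state(); print(m,round(s["t"],1),s["tcp_pos"].round(1),s["contact_force"].round(1),round(s["width"],1),round(s["finger_force"],1))
bot.move_ptp(g+[0,0,60],q); bot.line_to(g,100); rep("down")
bot.move_gripper(40,10); bot.pause(.2); rep("grip10")
bot.move_gripper(40,25); rep("grip25")
bot.line_to(g+d*10,30); rep("10")
bot.line_to(g+d*95,70); rep("95")
bot.pause(.3); snap("w_out")
bot.move_gripper(70); rep("open"); p=g+d*95
bot.line_to(p+[0,0,80],150)
bot.move_ptp(p+[-75,-1.5,150],q); bot.pause(.3); im,st=snap("w_free")
hsv=cv2.cvtColor(im,cv2.COLOR_BGR2HSV); m=cv2.inRange(hsv,(0,0,150),(180,70,255))
r,P,c=rect(m,proj(p+[-30,0,15],st),18,st); print(r,cv2.boxPoints(r).round().tolist())
cv2.drawContours(im,[c],-1,(255,0,255),1);cv2.imwrite("pics/f.png",im)
E
```

```text
down 5.5 [ 527.6 -147.5    3.9] [-0.1 -1.1 -0.2] 87.7 0.0
grip10 6.5 [ 527.  -147.5    3. ] [ 0.  -0.8  0.2] 43.8 10.0
grip25 6.7 [ 527.  -147.5    3. ] [-1.  -1.1  0.4] 43.9 25.0
10 7.2 [ 537.  -147.3    3. ] [-1.8  0.1  1.2] 43.2 25.0
95 8.5 [ 621.9 -145.9    3. ] [-4.6 -0.9  5.8] 43.2 25.0
open 9.6 [ 622.1 -145.6    3. ] [ 0.8 -0.1  0. ] 69.8 0.0
((589.2813110351562, -146.38967895507812), (100.04011535644531, 45.995880126953125), 1.6765506267547607) [[539.0, -125.0], [540.0, -171.0], [640.0, -168.0], [639.0, -122.0]]
```

View pics/f.png

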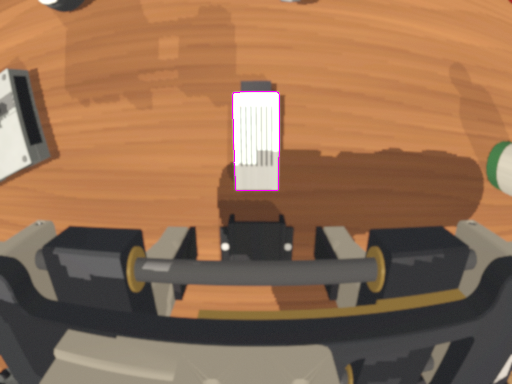

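The drive is out and free on the bench, its body contour spanning pixels (233–280, 91–190). Its tail lies at x ≈ 540 and y ≈ -147, well clear of the sleeve. One aligned closer look at the dock, then the tail grasp.

```bash
python3 - <<'E'
from h import *
yw=.288; e=np.array([np.cos(yw),np.sin(yw),0]); n=np.array([-e[1],e[0],0]); O=np.array([611.5,194.7,0])
bot.move_ptp(O-90*e+[0,0,190],down(yw)); bot.pause(.4); im,st=snap("w_dock2"); print(st["t"])
hsv=cv2.cvtColor(im,cv2.COLOR_BGR2HSV); m=cv2.inRange(hsv,(0,0,110),(180,70,255))
r,P,c=rect(m,proj(O-40*e+30*n+[0,0,40],st),40,st,15); print(r,cv2.boxPoints(r).round(1).tolist())
cv2.drawContours(im,[c],-1,(255,0,255),1)
for p in (O+20*e-30*n+[0,0,84],O+5*e+55*n+[0,0,88],O+5*e+[0,0,54],O-60*e+[0,0,40]): cv2.circle(im,tuple(int(v) for v in proj(p,st)),2,(0,0,255),-1)
cv2.imwrite("pics/g.png",cv2.resize(im[:240],(800,375),interpolation=cv2.INTER_CUBIC))
E
```

```text
12.6917
((611.2059936523438, 196.1363525390625), (121.1309814453125, 144.44024658203125), 16.509553909301758) [[532.5999755859375, 248.1999969482422], [573.7000122070312, 109.69999694824219], [689.7999877929688, 144.10000610351562], [648.7999877929688, 282.6000061035156]]
```

View pics/g.png

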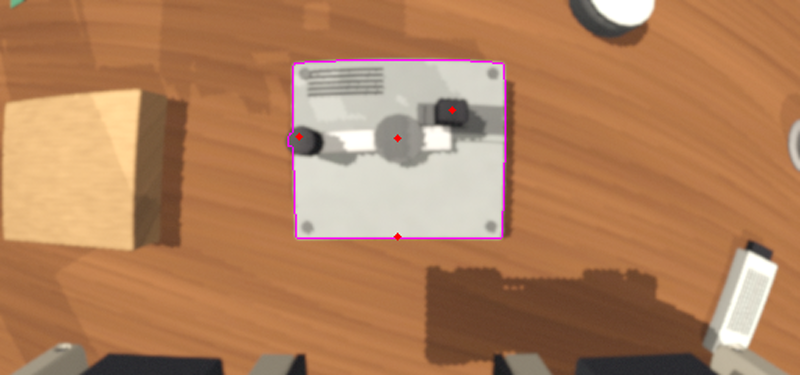

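The predicted knob (299,136), fin (452,110), pivot (397,138) and mouth edge (397,237) all land on the picture. With the knob's bulge in the contour allowed for, the dock is at (611.5,195) with yaw 0.288. Now grip the tail and bring the drive to the slot.

```bash
cat >> h.py <<'E'
yw=.288; e=np.array([np.cos(yw),np.sin(yw),0]); n=np.array([-e[1],e[0],0]); O=np.array([611.5,195.,0])
def rep(m): s=bot.read_state(); print(m,round(s["t"],1),s["tcp_pos"].round(1),"F e,n,z",(s["contact_force"]@np.array([e,n,[0,0,1]]).T).round(1),round(s["width"],1),round(s["finger_force"],1)); return s
E
python3 - <<'E'
from h import *
q=down(.024); g=np.array([552.5,-147.2,3.])
bot.move_gripper(75)
bot.move_ptp(g+[0,0,70],q); bot.line_to(g,100); bot.pause(.2); rep("down")
bot.move_gripper(40,40); rep("grip")
bot.line_to(g+[0,0,70],100); rep("lift")
pre=O-180*e
bot.move_ptp(pre+[0,0,60],down(yw)); bot.line_to(pre+[0,0,5],80); bot.pause(.3); rep("pre")
im,st=snap("w_pre")
for d in (-178,-115,-93):
    p=O+d*e+[0,0,20]; cv2.circle(im,tuple(int(v) for v in proj(O+(d+98)*e+[0,0,11],st)),2,(0,0,255),-1)
cv2.imwrite("pics/h.png",im)
E
```

```text
down 15.4 [ 553.  -147.2    3.7] F e,n,z [ 0.3 -0.4  0.3] 74.8 0.0
grip 16.1 [ 552.4 -147.3    3. ] F e,n,z [-0.5  0.2 -0. ] 43.4 40.0
lift 16.9 [ 551.9 -147.1   72.4] F e,n,z [-0.3  0.1 -1.3] 43.7 40.0
pre 19.2 [439.1 144.1   5.4] F e,n,z [-0.  0. -2.] 43.4 40.0
```

View pics/h.png

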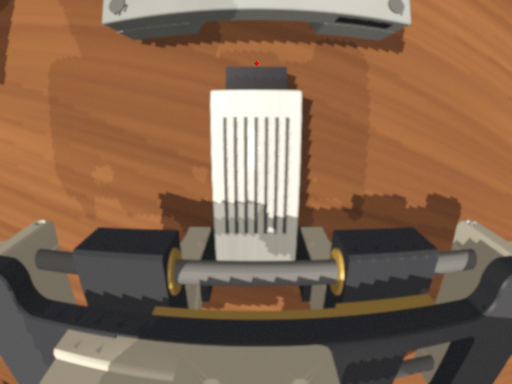

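The drive sits straight in the fingers. Its nose at (256,67) is central to the dock's front face, whose corners are at (103,22) and (410,22). Insert, with force checked near the end.

```bash
python3 - <<'E'
from h import *
z=np.array([0,0,4.])
bot.line_to(O-180*e+z,50)
for d in (-150,-130): bot.line_to(O+d*e+z,50); s=rep(d)
d=-130
while d<-84:
    step=5 if d<-100 else 1.5
    d+=step; bot.line_to(O+d*e+z,30); s=bot.read_state(); f=s["contact_force"]@e
    if f<-12 or abs(s["contact_force"]@n)>25: break
rep(f"end {d}")
E
```

```text
-150 20.3 [467.4 152.1   3.8] F e,n,z [-0.3 -0.5 -1.3] 43.6 40.0
-130 20.9 [486.8 157.9   3.8] F e,n,z [ 0.7  0.1 -1.7] 43.5 40.0
end -88.0 24.8 [522.8 168.2   3.1] F e,n,z [-13.6   4.9   6.1] 43.7 40.0
```

It stopped with the grip 92.7 mm before the dock origin, against 93 expected, so the nose is at the end wall. Let go and check.

```bash
python3 - <<'E'
from h import *
z=np.array([0,0,4.])
bot.move_gripper(75); bot.pause(.2); s=rep("open"); p=s["tcp_pos"]
bot.line_to(np.array([p[0],p[1],100]),150); 
bot.move_ptp(O-150*e+[0,0,150],down(yw)); bot.pause(.3); im,st=snap("w_in")
hsv=cv2.cvtColor(im,cv2.COLOR_BGR2HSV); m=cv2.inRange(hsv,(0,0,150),(180,70,255))
T=[plane("wrist",(u,v),18,st) for u,v in []]
for d in (-105,-60): cv2.circle(im,tuple(int(v) for v in proj(O+d*e+[0,0,18],st)),2,(0,0,255),-1)
cv2.imwrite("pics/i.png",im); print(st["t"])
E
```

```text
open 25.7 [527.1 170.    4. ] F e,n,z [ 0.1  0.6 -0.4] 75.2 0.0
27.2
```

View pics/i.png

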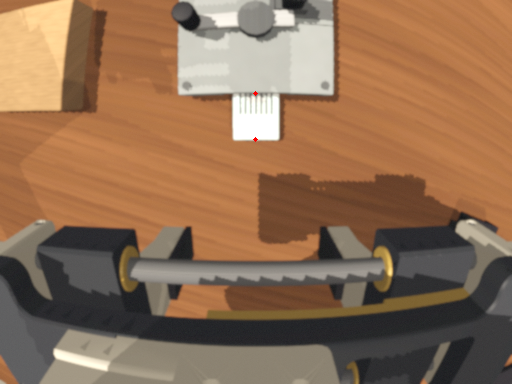

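The tail edge at row 140 and the mouth at row 94 match the predicted home marks exactly, so the drive is fully home and released. Next is the catch, pushed with closed fingers from its +y side.

```bash
python3 - <<'E'
from h import *
q=down(yw-np.pi/2); b=O+20*e+[0,0,63]
bot.move_gripper(0,20)
bot.move_ptp(b-4*n+[0,0,50],q); print(bot.read_state()["joint_pos"].round(2)); bot.line_to(b-4*n,80); bot.pause(.2); rep("down")
y=-4
while y>-50:
    y-=2; bot.line_to(b+y*n,30); s=bot.read_state(); f=s["contact_force"]@n
    print(y,round((s["tcp_pos"]-O)@n,1),round(f,1),end="; ")
    if f>12: break
rep("end")
bot.line_to(b+(y+6)*n,50); bot.line_to(b+(y+6)*n+[0,0,70],150); rep("up")
bot.move_ptp(O-90*e+[0,0,190],down(yw)); bot.pause(.3); im,st=snap("w_catch")
for p in (O+20*e-54*n+[0,0,84],O+5*e+55*n+[0,0,88]): cv2.circle(im,tuple(int(v) for v in proj(p,st)),2,(0,0,255),-1)
cv2.imwrite("pics/j.png",cv2.resize(im[:240],(800,375),interpolation=cv2.INTER_CUBIC)); print(st["t"])
E
```

```text
[ 0.6   0.42 -0.16 -0.   -0.99 -0.31]
down 30.8 [632.1 197.   63.6] F e,n,z [-0.1 -0.3  1.1] 0.4 0.0
-6 -6.1 -0.0; -8 -8.1 0.2; -10 -10.1 -0.0; -12 -12.0 0.5; -14 -14.0 0.8; -16 -16.1 0.9; -18 -18.2 0.9; -20 -20.2 0.4; -22 -22.2 0.5; -24 -24.2 1.1; -26 -26.2 0.6; -28 -28.2 0.5; -30 -30.2 1.1; -32 -32.2 0.9; -34 -34.2 1.4; -36 -34.6 7.7; -38 -34.9 15.4; end 35.0 [640.7 167.2  63.1] F e,n,z [-1.7 15.4  1.8] 0.4 7.8
up 35.9 [639.3 169.5 132.4] F e,n,z [ 1.   0.6 -0.6] 0.6 0.0
37.5417
```

View pics/j.png

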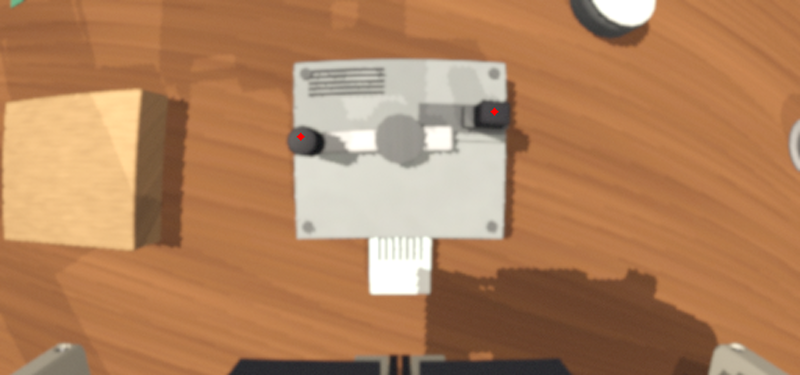

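The catch met its hard stop at -34.9, and the fin at (494,113) sits on its predicted off position. The drive is still home, with its tail at (400,293). Now grip the knob and swing it around the arc.

```bash
python3 - <<'E'
from h import *
q=down(yw-np.pi/4); C=O+5*e+[0,0,62]
k=lambda a:C+55*(np.cos(a)*n-np.sin(a)*e)
t=lambda a:-np.sin(a)*n-np.cos(a)*e
bot.move_gripper(44)
bot.move_ptp(k(0)+[0,0,60],q); bot.line_to(k(0),80); bot.pause(.2); rep("down")
bot.move_gripper(10,30); rep("grip")
a=0
while a<98:
    a+=10 if a<80 else 2.5
    r=np.radians(a); bot.line_to(k(r),60); s=bot.read_state(); f=s["contact_force"]@t(r); d=s["tcp_pos"]-C
    print(a,round(np.degrees(np.arctan2(-d@e,d@n)),1),round(f,1),round(s["contact_force"]@np.cross(t(r),[0,0,1]),1),end="; ")
    if f<-14 and a>80: break
    if abs(f)>30: break
rep("end")
bot.move_gripper(44); p=bot.read_state()["tcp_pos"]; bot.pause(.2); p=bot.read_state()["tcp_pos"]
bot.line_to(p+[0,0,70],120)
bot.move_ptp(O-90*e+[0,0,190],down(yw)); bot.pause(.3); im,st=snap("w_lev")
for p in (O+20*e-54*n+[0,0,84],O-50*e+[0,0,88],O-105*e+[0,0,18]): cv2.circle(im,tuple(int(v) for v in proj(p,st)),2,(0,0,255),-1)
cv2.imwrite("pics/k.png",cv2.resize(im[:240],(800,375),interpolation=cv2.INTER_CUBIC)); print(st["t"])
E
```

```text
down 40.4 [600.9 249.3  62.6] F e,n,z [-0.1  0.4 -0.5] 43.9 0.0
grip 40.9 [600.3 248.2  62. ] F e,n,z [-2.7 -3.8  2.8] 17.3 30.0
10 8.4 -4.8 -5.5; 20 17.1 -6.7 -1.5; 30 26.1 -8.4 7.5; 40 35.4 -10.1 14.3; 50 45.7 -10.5 12.5; 60 56.2 -10.6 7.8; 70 66.7 -8.8 5.3; 80 77.0 -8.0 1.9; 82.5 79.4 -8.9 1.2; 85.0 81.8 -9.3 -0.3; 87.5 84.5 -9.0 0.1; 90.0 87.0 -9.8 0.5; 92.5 89.6 -9.3 -0.9; 95.0 92.4 -8.4 -1.8; 97.5 93.5 -17.1 0.5; end 45.2 [566.8 178.4  62.7] F e,n,z [-2.8 16.9  2.3] 17.3 30.0
47.8167
```

View pics/k.png

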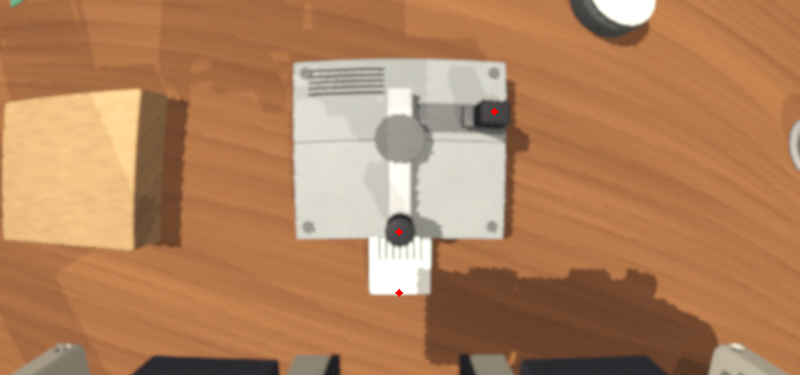

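The knob at (399,231) sits on its locked mark, the arm is straight, and the tail and catch are unmoved. One confirming push on the knob with closed fingers, then hand in.

```bash
python3 - <<'E'
from h import *
q=down(yw-np.pi/2); b=O-50*e+[0,0,64]
bot.move_gripper(0,20)
bot.move_ptp(b+28*n+[0,0,50],q); bot.line_to(b+28*n,80)
y=28
while y>12:
    y-=1.5; bot.line_to(b+y*n,30); s=bot.read_state(); f=s["contact_force"]@n
    print(y,round((s["tcp_pos"]-O)@n,1),round(f,1),end="; ")
    if f>14: break
bot.line_to(b+28*n,60); bot.line_to(b+28*n+[0,0,100],150); bot.pause(.3); rep("up")
im,_=snap("final_side","side")
print(bot.close_job())
E
```

```text
26.5 26.5 -0.3; 25.0 24.9 -0.5; 23.5 23.4 -0.2; 22.0 21.9 -0.8; 20.5 20.4 0.2; 19.0 19.0 -0.2; 17.5 18.4 6.5; 16.0 18.1 10.9; 14.5 17.8 17.0; up 54.7 [555.4 207.5 163.2] F e,n,z [0.2 0.3 0.1] 0.2 0.0
the job is handed in; nothing more can be done
None
```

The job is handed in at about 55 s: the drive is fully home and released, the catch is off at its stop, and the lever is locked at its stop with its knob over the slot; the judge's verdict was not shown.

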